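Pack casting slugs down a storage tube

TASK

Put the loose brass slug into the mouth of the clear tube, then take the packing rod and push both slugs down the tube until they bottom out firmly on the stop: finish with a steady push of about 15 N, and never push the slugs with more than 25 N. Put the rod back upright in its wooden holder and leave the other things on the bench undisturbed.

Things in the scene. Friction and masses are not known exactly. Their poses are not given: they have to be found in the camera images.
- tube: clear glass storage tube standing upright in a round alloy foot (80 mm wide, 8 mm high, with a 42 mm collar to 18 mm), fixed to the bench. Origin: centre of the foot's underside, z up along the bore. Bore 24 mm wide, outside 31 mm; the bore flares to about 31 mm over the top 8 mm (outside 39 mm).
- tube_mouth (a point): centre of the tube's open rim, on its axis, 110 mm above the bench. Two thin spring strips run up the bore on the tube's +y and -y sides from 22 to about 101 mm above the bench, their tops bent outward; between them a slug is held by friction (about 3 to 8 N of push moves the slugs, sometimes unevenly) and does not fall by itself.
- stop: black stop disc inside the tube, 21 mm across and 10 mm thick, rigid; its height in the tube differs from job to job. Origin: centre of its underside
- stop_top (a point): centre of the stop's upper face, where the lower slug must bottom out (16 to 30 mm above the bench)
- slug_in: brass slug already in the tube, stuck part of the way down: upright cylinder 20 mm in diameter, 24 mm high, 45 g. Origin: centre of its lower face, z along its axis
- slug_out: loose brass slug standing on the bench, the same size: cylinder 20 mm in diameter, 24 mm high, 45 g, edges slightly rounded. Origin: centre of its lower face, z along its axis. Put into the mouth it comes to rest wedged between the tops of the strips, its lower face about 15 to 27 mm below the rim, or sinks further onto the other slug
- rod: packing rod standing upright in its holder: steel shaft 15 mm in diameter and 80 mm long with a flat lower end, a brass collar 25 mm wide from 80 to 85 mm, then a round wooden handle 22 mm in diameter up to 138 mm; 120 g. Origin: centre of the flat lower end, z up along the rod
- rod_grip (a point): point on the rod's axis in the middle of the handle, 110 mm above its lower end
- holder: wooden holder block 64 x 64 x 40 mm, fixed to the bench, with a round hole 21.5 mm wide and 30 mm deep in its top, chamfered by 3 mm. Origin: centre of its underside
- holder_floor (a point): centre of the floor of the holder's hole, 10 mm above the bench; the rod's lower end stands here
- film_can: bystander: black plastic canister 34 mm across, 48 mm high. Origin: centre of its underside
- loupe: bystander: black eye loupe 34 mm across, 28 mm high. Origin: centre of its underside
- alu_lid: bystander: flat round aluminium lid 44 mm across, 13 mm high. Origin: centre of its underside
Things that resemble listed ones, but are neither listed nor needed, are in the scene too. What is shaped like the rod but blue or turquoise is not meant.

How it is judged (in metres and radians):
On the way, in this order (a step that is already met when the one before it is completed fails the run):
1. the loose slug stands in the tube's mouth on or above the other slug, let go (horizontal distance between slug_out and tube below 0.006 m and z of slug_out in the frame of tube_mouth below -0.004 m and angle between slug_out's own z axis and vertical below 0.3 rad and contact force between the fingers and slug_out below 0.1 N), for 0.2 s.
2. the rod presses the seated slugs onto the stop with at least 10 N (z of slug_in in the frame of stop_top below 0.002 m and z of slug_out in the frame of slug_in between 0.022 and 0.026 m and horizontal distance between each of slug_in, slug_out and tube below 0.004 m and contact force between rod and slug_out above 10 N), for 0.3 s.
At the end, for the whole second after the job is handed in: The lower slug rests within 2 mm of the stop, the other within 2 mm of it, both on the tube's axis (4 mm); the rod is let go and at rest, upright in the holder's hole with its lower end within 3 mm of the hole's floor (z of slug_in in the frame of stop_top below 0.002 m and z of slug_out in the frame of slug_in between 0.022 and 0.026 m and horizontal distance between each of slug_in, slug_out and tube below 0.004 m and horizontal distance between rod and holder_floor below 0.006 m and z of rod in the frame of holder_floor below 0.003 m and angle between rod's own z axis and vertical below 0.12 rad and linear speed of each of rod, slug_out below 0.02 m/s); the robot touches nothing.
It fails at once if the rod pushes a slug with more than 25 N (contact force between rod and slug_out above 25 N).
It fails at once if a bystander is moved by more than 30 mm (distance of any of film_can, loupe, alu_lid from where it was at the start of the episode above 0.03 m).
It also fails if it takes over 69 s, if anything falls off the work surface, if the arm or the gripper's body presses on something with over 40 N, if the wrist force passes 120 N, or if a joint passes its speed limit or range.

ROBOT

A 6-joint arm with a two-finger parallel gripper is mounted at the origin on a cart in front of the work surface, level with it; the furniture and walls round the work are solid. World frame = base frame: x ahead of the robot, y to its left, z up, the work surface at z = 0. Lengths are in mm, angles in degrees, forces in N, time in s.
With the tool pointing down it reaches from about 325 to 775 mm from the base axis. Payload 9.3 kg.
Tool frame: the origin (TCP) lies midway between the tips of the shut fingers; the grasp point (between the pads) lies 19 mm behind it; z points along the fingers, y is the line along which they close (so a half turn about z gives the same grasp; the last joint's range is limited). The gripper opens to 85 mm and grips with 20 to 120 N. Pads are 22 mm wide; open, the fingers measure 114 mm over their backs; the gripper's body (76 mm by 85 mm) begins 54 mm behind the grasp point. The pads swing forward as they close: fully open they stand 13 mm farther back than shut.
Start: joints at [63.965, 14.817, 1.232, 76.415, 0, 81.257], TCP at [163.483, 525.138, 231.279] pointing down, gripper open.
Joint ranges: [-174.27, 174.27], [-52.1, 104.24], [-59.71, 78.15], [-110.17, 111.67], [-87.03, 83.33], [-180, 180]. Speed limits (degrees/s): [127.2, 127.2, 159.86, 180, 180, 180].

INTERFACE

Orientations are given as a 3x3 rotation matrix whose columns are the frame's x, y, z axes.
In Python, from plant import robot gives the robot as it stands. The module is installed in compiled form; this text tells all that it offers.
- The arm moves only by the tool apply_moves, never from a script. Its argument "increments" is a list of rows, each a list of 2 entries, a list of its own where there are three numbers: the shift along the tool's x, y, z in cm, then the turn, a rotation vector about the tool's x, y, z in degrees. In form: [[[dx, dy, dz], [rx, ry, rz]], ...]. A call has 1 to 10 rows; each row is the pose to reach, as a shift and turn from the pose commanded when the call began, along the tool's axes at that moment; what a row does not reach only later rows make up. A row lasts 1/10 s, in which the tool goes at most 50 mm and 8.59 degrees, less where a joint would pass 70% of its speed; a pose out of reach is approached as far as the arm can. A call with a gripper value outside its range is refused whole. "hand" is the finger opening in cm, from 0 to 8.54, set as the call begins (left out, the last holds). The fingers move at their own pace and stop on an object; the grip force is fixed at half the most. Time passes only in rows, so rows that repeat a pose let the fingers close. It gives the time, the measured TCP pose, the force, the opening and the grip force at its end, in the units of the state.
- robot.observe(): the state, without advancing time (a new reading comes with each control period).
- robot.read_camera(name): name is "side" or "top"; returns a dict with "image" (384x512x3 uint8, red, green, blue), "z_map" (384x512 float32, mm along the optical axis (not along the pixel's ray), 0 where there is no reading), "fx", "fy", "cx", "cy" (pixels), "camera_from_world" (4x4, takes a point from world to camera coordinates). Camera axes: x right, y down, z forward; pixel columns grow to the right and rows downward; lengths in mm; the calibration is good to about 2 mm. A picture is of the moment at which its call begins.
- robot.sign_off(): hands the job in; it is judged then, once.
The state is a dict: "clock": time; "qpos": joint angles; "qvel": joint speeds; "tau": joint torques, N m; "ee_pos": TCP position; "tcp_rot": TCP orientation; "contact_force": force on the tool from outside, world axes, zero at the start; "ft_torque": the same for the moment, N m; "width": finger opening in mm; "grip_force": force on a finger pad.
Only numpy, scipy, OpenCV 4.12 (cv2) and the standard library are available. Lean on these libraries where they do the work, as an engineer would, in place of code of your own. Each camera call takes 0.05 s, during which the arm holds its last target. There are 200 camera calls.

## Working session

There is one attempt and no reset: what is moved stays moved. The work goes in short steps, Python scripts to look and compute and a tool call to move; the robot and the scene stay as the last step left them, time stands still between calls to the robot, and variables do not carry over. Pictures are saved under pics/ and viewed, at most 10 in all, crops included, and the job is handed in when it is done.

Besides the shell and the picture viewer there is one more tool, called after ">>>" as name(argument=value, ...) on one line, values as JSON. apply_moves: Moves the arm, as the interface text tells. Its arguments: {"type":"object","properties":{"increments":{"type":"array","items":{"type":"array"}},"hand":{"type":"number"}},"required":["increments"]}

```bash
mkdir -p pics
cat > h.py <<'E'
import numpy as np, cv2
from plant import robot
def cam(n):
    c=robot.read_camera(n); c['T']=np.array(c['camera_from_world']); return c
def pts(c):
    z=c['z_map']; v,u=np.indices(z.shape)
    P=np.stack([(u-c['cx'])/c['fx']*z,(v-c['cy'])/c['fy']*z,z,np.ones_like(z)],-1)
    return (P@np.linalg.inv(c['T']).T)[...,:3]
def ray(c,u,v,h):
    Ti=np.linalg.inv(c['T']); d=Ti[:3,:3]@[(u-c['cx'])/c['fx'],(v-c['cy'])/c['fy'],1]
    o=Ti[:3,3]; return o+d*(h-o[2])/d[2]
E
python3 - <<'E'
from h import *
s=robot.observe(); print(s)
for n in('top','side'):
    c=cam(n); np.savez(n+'0.npz',**c); cv2.imwrite(f'pics/{n}0.png',c['image'][...,::-1]); print(n,c['fx'],c['cx'],c['cy'],np.linalg.inv(c['T']).round(3))
E
```

```text
{'clock': 0.0, 'qpos': array([6.39657614e+01, 1.48512448e+01, 1.18962952e+00, 7.64146086e+01,
       1.24465789e-03, 8.12579978e+01]), 'qvel': array([ 0.01629499, -0.05468314,  0.04559289, -0.09820815,  0.05438472,
        0.0721381 ]), 'tau': array([-2.89108430e-04, -5.55648601e+01,  3.44531107e+01,  1.37645466e-02,
       -2.61095493e-04, -2.45805006e-05]), 'ee_pos': array([163.35010612, 524.89724371, 230.66069297]), 'tcp_rot': array([[-9.54801013e-01,  2.97245120e-01, -6.03423810e-04],
       [ 2.97245649e-01,  9.54800303e-01, -1.18583389e-03],
       [ 2.23665899e-04, -1.31160050e-03, -9.99999115e-01]]), 'contact_force': array([-0.18620924,  0.95448315, -0.40552316]), 'ft_torque': array([0.00779147, 0.00255751, 0.02100153]), 'grip_force': 0.0, 'width': 85.61502256740067}
top 419.71634808204647 258.63291220983564 193.87872549015523 [[-1.700000e-02 -9.950000e-01  1.030000e-01  4.536270e+02]
 [-1.000000e+00  1.700000e-02 -8.000000e-03 -2.324200e+01]
 [ 6.000000e-03 -1.030000e-01 -9.950000e-01  1.082235e+03]
 [ 0.000000e+00  0.000000e+00  0.000000e+00  1.000000e+00]]
side 422.58460718541835 258.311350640128 193.52991367190674 [[-9.12000e-01  3.04000e-01 -2.76000e-01  7.79043e+02]
 [ 4.11000e-01  6.49000e-01 -6.40000e-01  5.11306e+02]
 [-1.50000e-02 -6.97000e-01 -7.17000e-01  7.24332e+02]
 [ 0.00000e+00  0.00000e+00  0.00000e+00  1.00000e+00]]
```

View pics/top0.png

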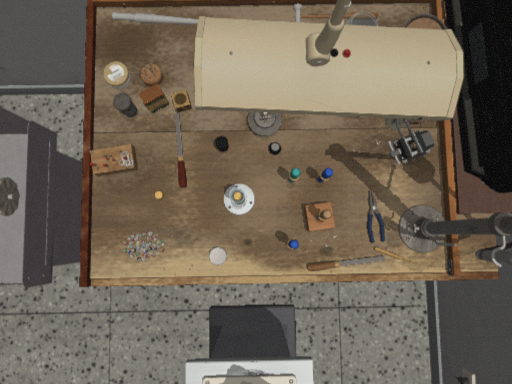

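View pics/side0.png

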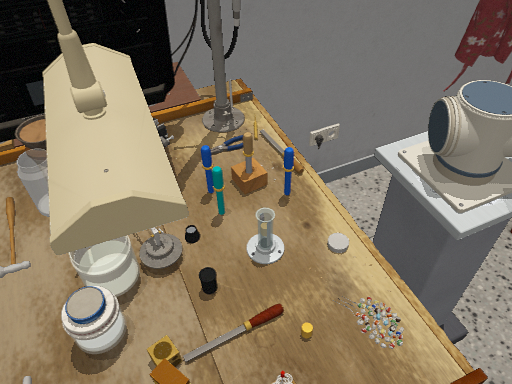

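The top view shows the loose slug at (158,195), the tube at (238,198), the rod and holder at (321,215), and decoy rods at (294,174), (326,174) and (293,244). In the side view the slug is at (307,330), the tube at (265,235) and the rod at (248,160).

Run:
```python
from h import *
C={n:dict(np.load(n+'0.npz')) for n in('top','side')}
P={n:pts(C[n]) for n in C}
for n,c in C.items():
    hsv=cv2.cvtColor(c['image'],cv2.COLOR_RGB2HSV)
    m=((hsv[...,0]>17)&(hsv[...,0]<32)&(hsv[...,1]>150)&(hsv[...,2]>120)).astype(np.uint8)
    k,l,st,ce=cv2.connectedComponentsWithStats(m)
    for i in range(1,k):
        if st[i,4]>8: print(n,st[i],ce[i].round(1),np.median(P[n][l==i],0).round(0),P[n][l==i][:,2].max().round(0), ray(c,*ce[i],12).round(1))
def cl(n,u0,u1,v0,v1,z0,z1):
    q=P[n][v0:v1,u0:u1].reshape(-1,3); q=q[(q[:,2]>z0)&(q[:,2]<z1)]
    lo,hi=q.min(0),q.max(0); print(n,len(q),'med',np.median(q,0).round(1),'mid',((lo+hi)/2).round(1),'ext',(hi-lo).round(0))
print('rod top');cl('top',305,340,195,235,125,165);cl('side',235,260,125,180,105,165)
print('holder');cl('top',300,340,195,235,33,47);cl('side',225,275,155,195,34,44)
print('tube');cl('top',220,256,180,216,90,125);cl('side',250,282,200,260,50,125)
print('foot');cl('top',220,256,180,216,3,14);cl('side',240,292,220,270,3,14)
for nm,b in dict(teal=(285,303,163,185),blue1=(317,337,163,185),blue2=(284,302,235,252)).items(): print(nm);cl('top',*b,100,170)
a=cv2.resize(C['side']['image'][120:270,200:330],None,fx=4.4,fy=4,interpolation=cv2.INTER_CUBIC)
t=cv2.resize(C['top']['image'][150:260,200:350],None,fx=4,fy=4,interpolation=cv2.INTER_CUBIC)
cv2.imwrite('pics/a.png',a[...,::-1]);cv2.imwrite('pics/t.png',t[...,::-1])
```

```text
side [163 109   6   4  11] [165.1 110.6] [ 618. -518.   33.] 36.0 [ 612.7 -548.2   12. ]
side [254 119   4  20  47] [255.  129.2] [ 410. -358.    8.] 11.0 [ 411.3 -354.1   12. ]
side [290 145   9   8  20] [293.4 148. ] [ 346. -252.   -0.] 3.0 [ 353. -237.   12.]
side [243 151  11   6  29] [247.9 153.8] [ 508. -175.   95.] 101.0 [ 470.2 -266.7   12. ]
side [202 164  11   6  23] [207.5 167.1] [ 603. -183.   84.] 87.0 [ 582.3 -263.    12. ]
side [283 166  11   6  24] [287.6 169.1] [ 442. -101.   84.] 87.0 [ 403.8 -171.    12. ]
side [214 185  11   6  23] [219.7 188.6] [ 601. -108.   84.] 87.0 [ 581.3 -178.7   12. ]
side [244 321   8   9  45] [247.2 324.6] [659. 171.  17.] 20.0 [658.5 168.2  12. ]
side [301 322  12  16 147] [306.7 329.5] [568. 225.  23.] 27.0 [565.6 221.2  12. ]
side [147 336  32  30 259] [162.2 349.9] [807. 164.  40.] 86.0 [811.2 149.8  12. ]
rod top
top 81 med [ 503.4 -180.1  145.4] mid [ 504.4 -182.3  139.3] ext [20. 21. 26.]
side 177 med [ 506.3 -175.3  130.9] mid [ 504.2 -180.6  127.6] ext [20. 20. 45.]
holder
top 543 med [ 500.8 -176.4   40.9] mid [ 504.  -182.1   39.5] ext [69. 71. 13.]
side 485 med [ 508.2 -175.5   40.3] mid [ 503.  -181.    38.9] ext [71. 71. 10.]
tube
top 133 med [556.8  21.8 108.5] mid [554.1  20.4 102.8] ext [36. 35. 24.]
side 484 med [555.8  25.5  93. ] mid [553.7  19.1  81.4] ext [37. 39. 63.]
foot
top 531 med [549.6  16.4   7.3] mid [557.   22.6   8.5] ext [91. 91. 11.]
side 607 med [562.8  32.3   7.2] mid [540.4   3.4   8.5] ext [136. 138.  11.]
teal
top 86 med [ 599.3 -114.5  135.4] mid [ 601.5 -114.6  121. ] ext [20. 19. 41.]
blue1
top 94 med [ 599.  -188.3  133.9] mid [ 601.  -190.1  120.1] ext [22. 19. 40.]
blue2
top 79 med [ 439.6 -105.9  135.8] mid [ 438.6 -107.1  121.3] ext [20. 21. 39.]
```

View pics/a.png

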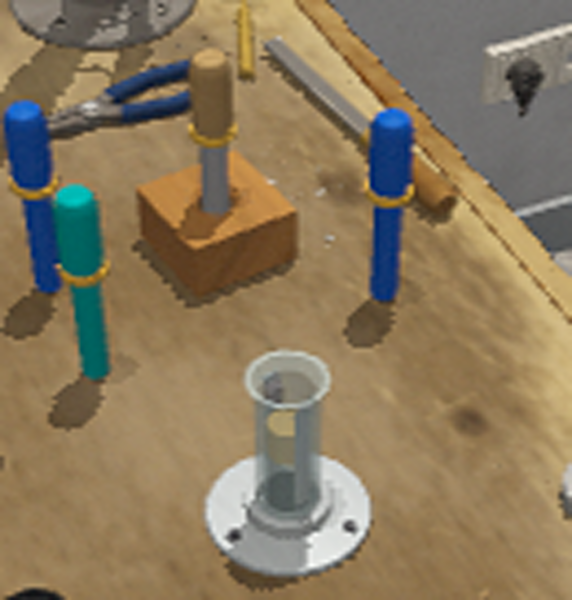

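View pics/t.png

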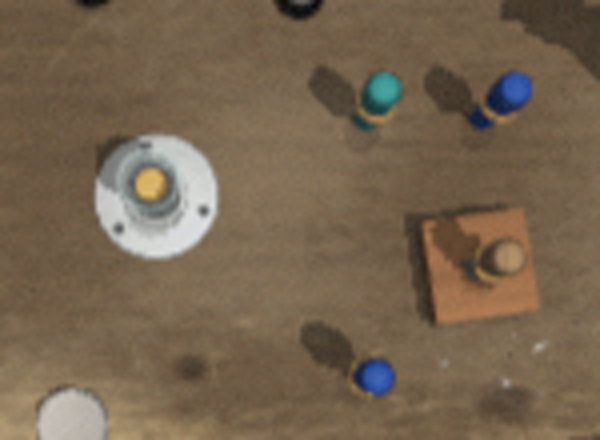

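The crops show the rod upright in the holder, with the decoys clear of it. In the tube I can see the stuck slug part of the way down and the dark stop at the bottom.

```bash
cat >> h.py <<'E'
def go(*p):
    s=robot.observe(); R=np.array(s['tcp_rot']); print('t',round(s['clock'],1),'ee',s['ee_pos'].round(1),'F',s['contact_force'].round(1),'w',round(s['width'],1),'z',R[:,2].round(3),'yawy',R[:2,1].round(3))
    for q in p: print(q,'shift cm',(R.T@(np.array(q)-s['ee_pos'])/10).round(2))
def box(P,u0,u1,v0,v1,z0,z1):
    q=P[v0:v1,u0:u1].reshape(-1,3); q=q[(q[:,2]>z0)&(q[:,2]<z1)]
    if not len(q): print('none'); return
    (x,y),r=cv2.minEnclosingCircle(q[:,:2].astype(np.float32))
    print(len(q),'circ',round(x,1),round(y,1),round(r,1),'med',np.median(q,0).round(1),'z',q[:,2].min().round(1),q[:,2].max().round(1))
E
python3 - <<'E'
from h import *
for n,b in(('top',(148,170,184,206)),('side',(292,322,312,348))):
    c=dict(np.load(n+'0.npz')); P=pts(c); box(P,*b,14,40); box(P,*b,21,40)
    if n=='top': box(P,195,455,20,112,250,900); box(P,195,455,20,112,100,500)
go((566,222,130),(566,222,13))
E
```

```text
52 circ 567.3 222.1 9.9 med [566.9 222.4  24.2] z 16.4 27.3
47 circ 567.3 222.1 9.8 med [567.1 222.7  24.7] z 21.9 27.3
22817 circ 787.4 -168.0 272.5 med [ 772.1 -147.9  303.5] z 253.4 466.4
23284 circ 838.0 -212.4 331.1 med [ 773.6 -151.9  303. ] z 100.0 466.4
114 circ 566.0 222.2 10.5 med [567.5 224.3  23.5] z 14.5 26.5
95 circ 565.8 222.2 10.4 med [567.2 223.   23.8] z 21.1 26.5
t 0.1 ee [163.4 524.9 230.7] F [-0.2 -0.4  0.2] w 85.2 z [-0.001 -0.001 -1.   ] yawy [0.297 0.955]
(566, 222, 130) shift cm [-47.45 -16.94  10.08]
(566, 222, 13) shift cm [-47.45 -16.93  21.78]
```

>>> apply_moves(increments=[[[-47.5, -16.9, 10], [0, 0, 0]], [[-47.5, -16.9, 10], [0, 0, 0]], [[-47.5, -16.9, 10], [0, 0, 0]], [[-47.5, -16.9, 10], [0, 0, 0]], [[-47.5, -16.9, 10], [0, 0, 0]], [[-47.5, -16.9, 10], [0, 0, 0]], [[-47.5, -16.9, 10], [0, 0, 0]], [[-47.5, -16.9, 10], [0, 0, 0]], [[-47.5, -16.9, 10], [0, 0, 0]], [[-47.5, -16.9, 10], [0, 0, 0]]], hand=5)

```text
clock: 1.1
ee_pos: [557.1, 229.2, 133.3]
tcp_rot: [[-0.955, 0.297, -0.001], [0.297, 0.955, -0.0], [0.0, -0.0, -1.0]]
contact_force: [-0.0, 1.2, 0.6]
width: 50.0
grip_force: 0.0
```

```bash
python3 -c "
from h import *
go((566.5,222.2,60),(566.5,222.2,13))"
```

```text
t 1.1 ee [557.1 229.2 133.3] F [-0.   1.2  0.6] w 50.0 z [-0.001 -0.    -1.   ] yawy [0.297 0.955]
(566.5, 222.2, 60) shift cm [-1.11 -0.39  7.33]
(566.5, 222.2, 13) shift cm [-1.11 -0.39 12.03]
```

>>> apply_moves(increments=[[[-1.11, -0.39, 5], [0, 0, 0]], [[-1.11, -0.39, 8], [0, 0, 0]], [[-1.11, -0.39, 8], [0, 0, 0]], [[-1.11, -0.39, 8], [0, 0, 0]]])

```text
clock: 1.5
ee_pos: [565.1, 223.9, 54.3]
tcp_rot: [[-0.955, 0.297, -0.001], [0.297, 0.955, -0.0], [0.001, -0.001, -1.0]]
contact_force: [0.7, 0.3, 0.8]
width: 50.2
grip_force: 0.0
```

```bash
python3 -c "
from h import *
go((566.5,222.2,13))"
```

```text
t 1.5 ee [565.1 223.9  54.3] F [0.7 0.3 0.8] w 50.2 z [-0.001 -0.    -1.   ] yawy [0.297 0.955]
(566.5, 222.2, 13) shift cm [-0.19 -0.11  4.13]
```

>>> apply_moves(increments=[[[-0.19, -0.11, 3], [0, 0, 0]], [[-0.19, -0.11, 4.1], [0, 0, 0]], [[-0.19, -0.11, 4.1], [0, 0, 0]], [[-0.19, -0.11, 4.1], [0, 0, 0]]])

```text
clock: 1.9
ee_pos: [567.2, 222.7, 14.5]
tcp_rot: [[-0.955, 0.297, 0.001], [0.297, 0.955, 0.0], [-0.001, 0.001, -1.0]]
contact_force: [0.7, 0.2, 0.7]
width: 50.0
grip_force: 0.0
```

>>> apply_moves(increments=[[[0, 0, 0], [0, 0, 0]], [[0, 0, 0], [0, 0, 0]], [[0, 0, 0], [0, 0, 0]], [[0, 0, 0], [0, 0, 0]], [[0, 0, 0], [0, 0, 0]], [[0, 0, 0], [0, 0, 0]], [[0, 0, 0], [0, 0, 0]]], hand=0.8)

```text
clock: 2.6
ee_pos: [567.3, 222.4, 14.4]
tcp_rot: [[-0.955, 0.297, 0.002], [0.297, 0.955, 0.001], [-0.002, 0.001, -1.0]]
contact_force: [-1.9, -0.1, 7.1]
width: 16.7
grip_force: 58.4
```

```bash
python3 -c "
from h import *
go((566.5,222.2,160),(554,20.5,160))"
```

```text
t 2.6 ee [567.3 222.4  14.4] F [-1.9 -0.1  7.1] w 16.7 z [ 0.002  0.001 -1.   ] yawy [0.297 0.955]
(566.5, 222.2, 160) shift cm [  0.05  -0.03 -14.56]
(554, 20.5, 160) shift cm [ -4.75 -19.66 -14.58]
```

Run:
```python
from h import *
c=cam('side'); a=cv2.resize(c['image'][230:384,220:400],None,fx=4,fy=3.8,interpolation=cv2.INTER_CUBIC); cv2.imwrite('pics/g1.png',a[...,::-1])
```

```text
(no output)
```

View pics/g1.png

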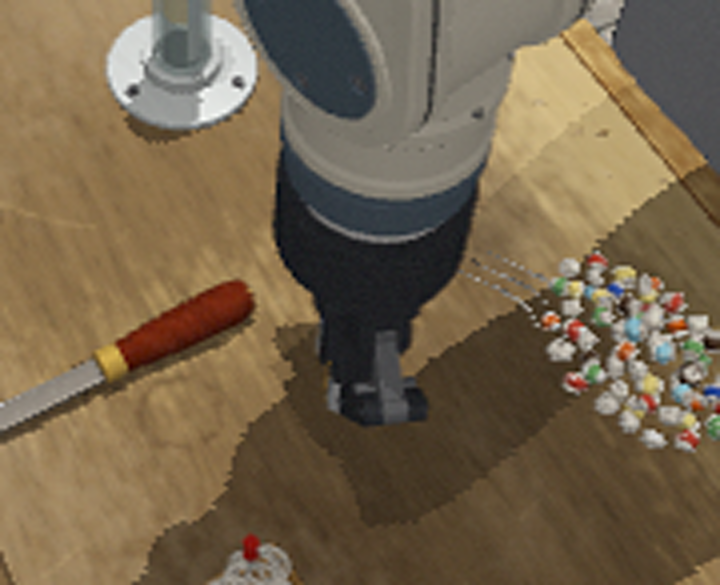

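The fingers (around (380,400) in the crop) hide the slug from this camera. The 16.7 mm opening suggests I'm only gripping its rounded upper edge, so I'll regrip 5 mm lower.

>>> apply_moves(increments=[[[0, 0, 0], [0, 0, 0]], [[0, 0, 0], [0, 0, 0]], [[0, 0, 0], [0, 0, 0]], [[0, 0, 0.5], [0, 0, 0]], [[0, 0, 0.5], [0, 0, 0]], [[0, 0, 0.5], [0, 0, 0]]], hand=4)

```text
clock: 3.25
ee_pos: [566.5, 222.1, 7.6]
tcp_rot: [[-0.955, 0.297, -0.001], [0.297, 0.955, -0.0], [0.001, -0.0, -1.0]]
contact_force: [-1.4, 0.5, 0.7]
width: 40.1
grip_force: 0.0
```

>>> apply_moves(increments=[[[0, 0, 0], [0, 0, 0]], [[0, 0, 0], [0, 0, 0]], [[0, 0, 0], [0, 0, 0]], [[0, 0, 0], [0, 0, 0]], [[0, 0, 0], [0, 0, 0]], [[0, 0, 0], [0, 0, 0]], [[0, 0, 0], [0, 0, 0]]], hand=1)

```text
clock: 3.95
ee_pos: [566.9, 222.2, 8.2]
tcp_rot: [[-0.955, 0.297, 0.0], [0.297, 0.955, 0.0], [-0.0, 0.0, -1.0]]
contact_force: [-0.1, -0.3, 4.2]
width: 17.2
grip_force: 58.8
```

>>> apply_moves(increments=[[[0, 0, -3], [0, 0, 0]], [[0, 0, -8], [0, 0, 0]], [[0, 0, -13], [0, 0, 0]], [[0, 0, -15], [0, 0, 0]], [[0, 0, -15], [0, 0, 0]], [[0, 0, -15], [0, 0, 0]]])

```text
clock: 4.55
ee_pos: [566.4, 222.1, 157.5]
tcp_rot: [[-0.955, 0.297, -0.0], [0.297, 0.955, -0.0], [0.0, -0.0, -1.0]]
contact_force: [0.9, 0.6, -0.7]
width: 17.3
grip_force: 58.7
```

Run:
```python
from h import *
c=cam('side'); T=c['T']; s=robot.observe(); p=T@[*s['ee_pos'],1]; u=int(p[0]/p[2]*c['fx']+c['cx']);v=int(p[1]/p[2]*c['fy']+c['cy']); print(u,v)
im=c['image']; y0=max(0,v-35);x0=max(0,u-35); a=cv2.resize(im[y0:v+35,x0:u+35],None,fx=8,fy=8,interpolation=cv2.INTER_CUBIC); cv2.imwrite('pics/g2.png',a[...,::-1])
P=pts(c); hsv=cv2.cvtColor(im,cv2.COLOR_RGB2HSV); m=(hsv[...,0]>15)&(hsv[...,0]<32)&(hsv[...,1]>130)
w=np.zeros_like(m); w[y0:v+35,x0:u+35]=1; q=P[m&w]; q=q[q[:,2]>100]; print(len(q), q.min(0) if len(q) else '', q.max(0) if len(q) else '')
go((554,20.5,160))
```

```text
312 286
14 [570.69243288 210.88344387 154.30573827] [583.10720956 230.96655455 200.84409157]
t 4.6 ee [566.  222.  156.6] F [ 0.4 -0.3 -0.9] w 17.6 z [-0.002 -0.    -1.   ] yawy [0.297 0.955]
(554, 20.5, 160) shift cm [ -4.84 -19.6   -0.33]
```

View pics/g2.png

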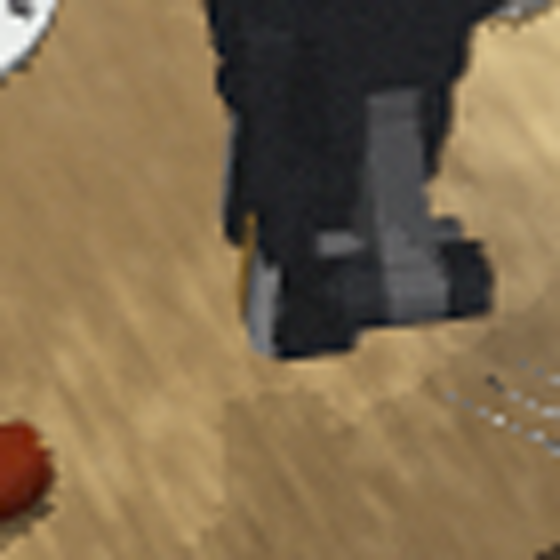

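The slug is held: its yellow edge shows at (250,260) in the crop. I'll move over the tube and turn the wrist so the side camera can see between the fingers.

>>> apply_moves(increments=[[[-4.84, -19.6, -0.6], [0, 0, -85]], [[-4.84, -19.6, -0.6], [0, 0, -85]], [[-4.84, -19.6, -0.6], [0, 0, -85]], [[-4.84, -19.6, -0.6], [0, 0, -85]], [[-4.84, -19.6, -0.6], [0, 0, -85]], [[-4.84, -19.6, -0.6], [0, 0, -85]], [[-4.84, -19.6, -0.6], [0, 0, -85]], [[-4.84, -19.6, -0.6], [0, 0, -85]], [[-4.84, -19.6, -0.6], [0, 0, -85]], [[-4.84, -19.6, -0.6], [0, 0, -85]]])

```text
clock: 5.6
ee_pos: [553.8, 20.7, 162.0]
tcp_rot: [[-0.397, -0.918, -0.004], [-0.918, 0.397, 0.0], [0.001, 0.003, -1.0]]
contact_force: [0.2, 0.6, 0.1]
width: 17.9
grip_force: 58.6
```

>>> apply_moves(increments=[[[0, 0, 0], [0, 0, 0]], [[0, 0, 0], [0, 0, 0]]])

```text
clock: 5.8
ee_pos: [554.2, 20.7, 162.7]
tcp_rot: [[-0.407, -0.914, -0.002], [-0.914, 0.407, 0.0], [0.001, 0.002, -1.0]]
contact_force: [-0.7, 0.5, -0.6]
width: 17.6
grip_force: 58.6
```

Run:
```python
from h import *
c=cam('side'); T=c['T']
def pr(p): p=T@[*p,1]; return p[0]/p[2]*c['fx']+c['cx'],p[1]/p[2]*c['fy']+c['cy']
s=robot.observe(); e=s['ee_pos']; print('tcp px',pr(e),'mouth',pr((554,20.5,110)))
print(robot.observe()['qpos'].round(0))
im=c['image']; u,v=map(int,pr(e)); a=cv2.resize(im[v-40:v+70,u-55:u+55],None,fx=5.4,fy=5.4,interpolation=cv2.INTER_CUBIC); cv2.imwrite('pics/g3.png',a[...,::-1]); print('crop origin',u-55,v-40)
P=pts(c); box(P,245,290,195,250,95,116)
go((554,20.5,112))
```

```text
tcp px (np.float64(264.8771617230813), np.float64(195.79383880198708)) mouth (np.float64(265.09503368318497), np.float64(214.70263550777784))
[ -7.  17.  -6.  67.   0. -73.]
crop origin 209 155
216 circ 554.2 18.6 19.5 med [552.7  14.5 105.9] z 95.4 112.0
t 5.8 ee [554.3  20.7 163.1] F [-0.2 -0.2 -1.4] w 17.8 z [-0.002  0.    -1.   ] yawy [-0.914  0.406]
(554, 20.5, 112) shift cm [0.03 0.01 5.11]
```

View pics/g3.png

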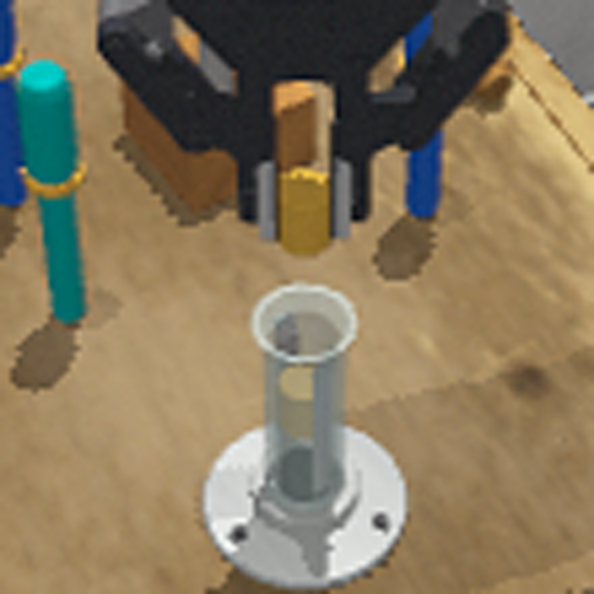

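The slug hangs straight, about 8 mm below the fingertips at (304,250) in the crop, and lines up with the mouth at (305,323). I'll lower it in.

>>> apply_moves(increments=[[[0, 0, 1.5], [0, 0, 0]], [[0, 0, 3], [0, 0, 0]], [[0, 0, 4], [0, 0, 0]], [[0, 0, 4.6], [0, 0, 0]], [[0, 0, 5.1], [0, 0, 0]], [[0, 0, 5.1], [0, 0, 0]], [[0, 0, 5.1], [0, 0, 0]]])

```text
clock: 6.55
ee_pos: [554.9, 20.6, 113.3]
tcp_rot: [[-0.403, -0.915, 0.0], [-0.915, 0.403, -0.0], [-0.0, -0.0, -1.0]]
contact_force: [-0.3, -0.1, -0.0]
width: 17.6
grip_force: 58.6
```

```bash
python3 -c "
from h import *
go((554,20.5,111))"
```

```text
t 6.5 ee [554.9  20.6 113.3] F [-0.3 -0.1 -0. ] w 17.6 z [ 0. -0. -1.] yawy [-0.915  0.403]
(554, 20.5, 111) shift cm [0.05 0.07 0.23]
```

>>> apply_moves(increments=[[[0.02, 0.04, 0.2], [0, 0, 0]], [[0.02, 0.04, 0.2], [0, 0, 0]], [[0.02, 0.04, 0.2], [0, 0, 0]]])

```text
clock: 6.85
ee_pos: [554.3, 20.6, 111.2]
tcp_rot: [[-0.403, -0.915, 0.0], [-0.915, 0.403, -0.0], [-0.0, -0.0, -1.0]]
contact_force: [0.8, -0.3, -0.5]
width: 17.3
grip_force: 58.6
```

>>> apply_moves(increments=[[[0, 0, 0], [0, 0, 0]], [[0, 0, 0], [0, 0, 0]], [[0, 0, 0], [0, 0, 0]], [[0, 0, 0], [0, 0, 0]], [[0, 0, -3], [0, 0, 0]], [[0, 0, -8], [0, 0, 0]], [[0, 0, -12], [0, 0, 0]], [[0, 0, -12], [0, 0, 0]], [[0, 0, -12], [0, 0, 0]], [[0, 0, -12], [0, 0, 0]]], hand=4)

```text
clock: 7.85
ee_pos: [553.7, 20.7, 229.9]
tcp_rot: [[-0.402, -0.915, -0.002], [-0.915, 0.402, 0.0], [0.001, 0.002, -1.0]]
contact_force: [0.1, -1.3, -0.9]
width: 39.9
grip_force: 0.0
```

Run:
```python
from h import *
c=cam('side'); im=c['image']; a=cv2.resize(im[120:270,200:330],None,fx=4,fy=4,interpolation=cv2.INTER_CUBIC); cv2.imwrite('pics/g4.png',a[...,::-1])
go((504,-181,230),(504,-181,101))
```

```text
t 7.9 ee [553.7  20.7 229.7] F [-0.6  0.9 -0.9] w 40.3 z [-0.002  0.    -1.   ] yawy [-0.915  0.403]
(504, -181, 230) shift cm [ 2.046e+01 -3.570e+00 -2.000e-02]
(504, -181, 101) shift cm [20.45 -3.6  12.88]
```

View pics/g4.png

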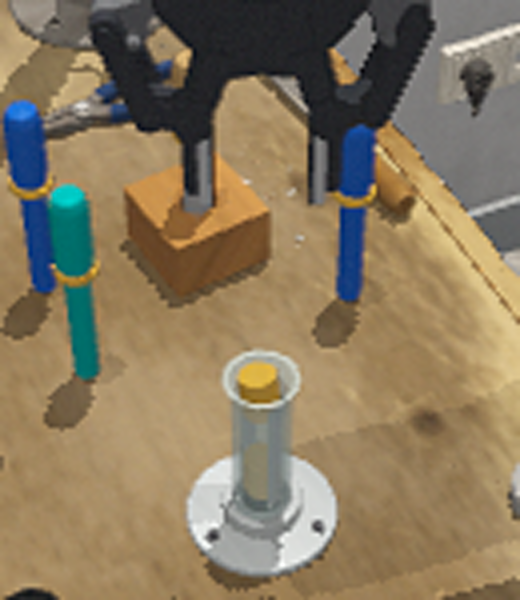

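The slug stands in the mouth at (258,380) in the crop. Next is the rod.

>>> apply_moves(increments=[[[20.46, -3.57, 0], [0, 0, 0]], [[20.46, -3.57, 0], [0, 0, 0]], [[20.46, -3.57, 0], [0, 0, 0]], [[20.46, -3.57, 0], [0, 0, 0]], [[20.46, -3.57, 0], [0, 0, 0]], [[20.46, -3.57, 0], [0, 0, 0]], [[20.46, -3.57, 0], [0, 0, 0]], [[20.46, -3.57, 3], [0, 0, 0]], [[20.46, -3.57, 5], [0, 0, 0]], [[20.46, -3.57, 5], [0, 0, 0]]])

```text
clock: 8.9
ee_pos: [503.7, -178.6, 178.5]
tcp_rot: [[-0.4, -0.916, -0.004], [-0.916, 0.4, 0.003], [-0.001, 0.005, -1.0]]
contact_force: [0.0, 0.1, 0.1]
width: 40.1
grip_force: 0.0
```

```bash
python3 -c "
from h import *
go((504.2,-181,101))"
```

```text
t 8.9 ee [ 503.7 -178.6  178.5] F [0.  0.1 0.1] w 40.1 z [-0.004  0.003 -1.   ] yawy [-0.916  0.4  ]
(504.2, -181, 101) shift cm [ 0.2  -0.17  7.75]
```

>>> apply_moves(increments=[[[0.05, -0.05, 0], [0, 0, 0]], [[0.05, -0.05, 2.5], [0, 0, 0]], [[0.05, -0.05, 5], [0, 0, 0]], [[0.05, -0.05, 7.8], [0, 0, 0]], [[0.05, -0.05, 7.8], [0, 0, 0]], [[0.05, -0.05, 7.8], [0, 0, 0]], [[0.05, -0.05, 7.8], [0, 0, 0]]])

```text
clock: 9.6
ee_pos: [505.9, -182.0, 105.0]
tcp_rot: [[-0.402, -0.916, 0.003], [-0.916, 0.402, -0.001], [0.0, -0.003, -1.0]]
contact_force: [-0.2, -0.0, 0.3]
width: 40.2
grip_force: 0.0
```

```bash
python3 -c "
from h import *
go((504.2,-181,101))"
```

```text
t 9.6 ee [ 505.9 -182.   105. ] F [-0.2 -0.   0.3] w 40.2 z [ 0.003 -0.001 -1.   ] yawy [-0.916  0.402]
(504.2, -181, 101) shift cm [-0.02  0.2   0.4 ]
```

>>> apply_moves(increments=[[[0, 0.1, 0.3], [0, 0, 0]], [[0, 0.1, 0.3], [0, 0, 0]], [[0, 0.1, 0.3], [0, 0, 0]], [[0, 0.1, 0.3], [0, 0, 0]]])

```text
clock: 10.0
ee_pos: [504.0, -181.4, 100.3]
tcp_rot: [[-0.403, -0.915, 0.0], [-0.915, 0.403, -0.0], [0.0, -0.0, -1.0]]
contact_force: [0.8, 1.1, 0.4]
width: 39.7
grip_force: 0.0
```

>>> apply_moves(increments=[[[0, 0, 0], [0, 0, 0]], [[0, 0, 0], [0, 0, 0]], [[0, 0, 0], [0, 0, 0]], [[0, 0, 0], [0, 0, 0]], [[0, 0, 0], [0, 0, 0]], [[0, 0, 0], [0, 0, 0]]], hand=1)

```text
clock: 10.6
ee_pos: [504.0, -181.4, 100.2]
tcp_rot: [[-0.402, -0.915, 0.0], [-0.915, 0.402, -0.0], [0.0, -0.0, -1.0]]
contact_force: [0.4, -0.6, 4.4]
width: 20.6
grip_force: 58.8
```

```bash
python3 -c "
from h import *
go((504.2,-181,101))"
```

```text
t 10.6 ee [ 504.  -181.4  100.2] F [ 0.4 -0.6  4.4] w 20.6 z [ 0. -0. -1.] yawy [-0.915  0.402]
(504.2, -181, 101) shift cm [-0.04 -0.   -0.08]
```

>>> apply_moves(increments=[[[0, 0, -1.5], [0, 0, 0]], [[0, 0, -3], [0, 0, 0]], [[0, 0, -5], [0, 0, 0]], [[0, 0, -9], [0, 0, 0]], [[0, 0, -13], [0, 0, 0]], [[0, 0, -13], [0, 0, 0]], [[0, 0, -13], [0, 0, 0]], [[0, 0, -13], [0, 0, 0]]])

```text
clock: 11.4
ee_pos: [503.3, -180.9, 228.4]
tcp_rot: [[-0.402, -0.915, -0.002], [-0.915, 0.402, 0.001], [-0.0, 0.003, -1.0]]
contact_force: [0.5, 0.5, -1.5]
width: 20.7
grip_force: 59.1
```

```bash
python3 -c "
from h import *
go((554,20.5,232))"
```

```text
t 11.4 ee [ 503.3 -180.9  228.4] F [ 0.5  0.5 -1.5] w 20.7 z [-0.002  0.001 -1.   ] yawy [-0.915  0.402]
(554, 20.5, 232) shift cm [-20.48   3.47  -0.34]
```

>>> apply_moves(increments=[[[-4, 0.7, -0.3], [0, 0, 0]], [[-8, 1.4, -0.3], [0, 0, 0]], [[-12, 2, -0.3], [0, 0, 0]], [[-16, 2.7, -0.3], [0, 0, 0]], [[-19, 3.2, -0.3], [0, 0, 0]], [[-20.5, 3.45, -0.3], [0, 0, 0]], [[-20.5, 3.45, -0.3], [0, 0, 0]], [[-20.5, 3.45, -0.3], [0, 0, 0]], [[-20.5, 3.45, -0.3], [0, 0, 0]], [[-20.5, 3.45, -0.3], [0, 0, 0]]])

```text
clock: 12.4
ee_pos: [554.7, 19.1, 232.9]
tcp_rot: [[-0.404, -0.915, -0.0], [-0.915, 0.404, -0.0], [0.0, 0.0, -1.0]]
contact_force: [-0.0, 0.5, -0.6]
width: 20.6
grip_force: 58.9
```

Run:
```python
from h import *
c=cam('side'); T=c['T']
def pr(p): p=T@[*p,1]; return round(p[0]/p[2]*c['fx']+c['cx'],1),round(p[1]/p[2]*c['fy']+c['cy'],1)
e=robot.observe()['ee_pos']; print('tip px',pr(e-[0,0,90.2]),'mouth',pr((554,20.5,110)),'tcp',pr(e))
im=c['image']; a=cv2.resize(im[150:260,210:320],None,fx=5.4,fy=5.4,interpolation=cv2.INTER_CUBIC); cv2.imwrite('pics/g5.png',a[...,::-1])
go((554,20.5,212))
```

```text
tip px (np.float64(264.4), np.float64(202.8)) mouth (np.float64(265.1), np.float64(214.7)) tcp (np.float64(264.1), np.float64(167.2))
t 12.4 ee [554.7  19.2 233. ] F [-0.6  0.5 -0.7] w 20.2 z [-0. -0. -1.] yawy [-0.915  0.404]
(554, 20.5, 212) shift cm [-0.09  0.12  2.1 ]
```

View pics/g5.png

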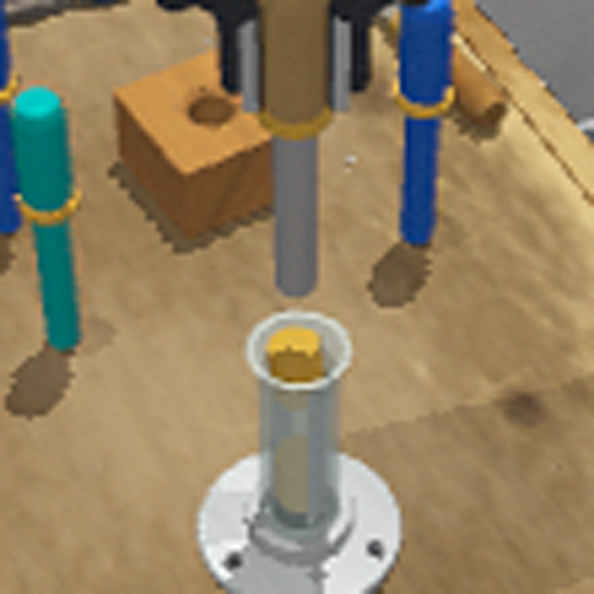

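The rod hangs straight, with its tip at (296,295) in the crop, about 1 mm off the mouth axis at (299,350). I'll correct that and lower it.

>>> apply_moves(increments=[[[-0.09, 0.12, 0], [0, 0, 0]], [[-0.09, 0.12, 0.5], [0, 0, 0]], [[-0.09, 0.12, 1], [0, 0, 0]], [[-0.09, 0.12, 1.5], [0, 0, 0]], [[-0.09, 0.12, 1.9], [0, 0, 0]], [[-0.09, 0.12, 2.1], [0, 0, 0]], [[-0.09, 0.12, 2.1], [0, 0, 0]], [[-0.09, 0.12, 2.1], [0, 0, 0]]])

```text
clock: 13.25
ee_pos: [554.2, 21.6, 212.1]
tcp_rot: [[-0.402, -0.915, 0.0], [-0.915, 0.402, -0.0], [-0.0, -0.0, -1.0]]
contact_force: [0.6, 0.5, -0.3]
width: 20.5
grip_force: 58.9
```

>>> apply_moves(increments=[[[0, 0, 0.2], [0, 0, 0]], [[0, 0, 0.4], [0, 0, 0]], [[0, 0, 0.6], [0, 0, 0]], [[0, 0, 0.8], [0, 0, 0]], [[0, 0, 1.0], [0, 0, 0]], [[0, 0, 1.2], [0, 0, 0]]])

```text
clock: 13.85
ee_pos: [554.2, 21.7, 200.0]
tcp_rot: [[-0.402, -0.915, 0.0], [-0.915, 0.402, 0.0], [-0.0, -0.0, -1.0]]
contact_force: [1.0, 1.4, 0.2]
width: 20.6
grip_force: 59.0
```

```bash
python3 -c "
from h import *
go((554,20.5,180))"
```

```text
t 13.8 ee [554.2  21.7 200. ] F [1.  1.4 0.2] w 20.6 z [ 0.  0. -1.] yawy [-0.915  0.402]
(554, 20.5, 180) shift cm [ 0.12 -0.03  2.  ]
```

>>> apply_moves(increments=[[[0.1, 0, 0.1], [0, 0, 0]], [[0.1, 0, 0.2], [0, 0, 0]], [[0.1, 0, 0.3], [0, 0, 0]], [[0.1, 0, 0.4], [0, 0, 0]], [[0.1, 0, 0.5], [0, 0, 0]], [[0.1, 0, 0.6], [0, 0, 0]], [[0.1, 0, 0.7], [0, 0, 0]], [[0.1, 0, 0.8], [0, 0, 0]]])

```text
clock: 14.65
ee_pos: [553.7, 20.7, 191.9]
tcp_rot: [[-0.402, -0.915, 0.0], [-0.915, 0.402, -0.0], [0.0, -0.0, -1.0]]
contact_force: [-0.1, 0.1, 0.3]
width: 20.3
grip_force: 58.9
```

>>> apply_moves(increments=[[[0, 0, 0.1], [0, 0, 0]], [[0, 0, 0.2], [0, 0, 0]], [[0, 0, 0.3], [0, 0, 0]], [[0, 0, 0.4], [0, 0, 0]], [[0, 0, 0.5], [0, 0, 0]], [[0, 0, 0.6], [0, 0, 0]], [[0, 0, 0.7], [0, 0, 0]], [[0, 0, 0.8], [0, 0, 0]]])

```text
clock: 15.45
ee_pos: [553.7, 20.6, 183.9]
tcp_rot: [[-0.402, -0.915, 0.0], [-0.915, 0.402, -0.0], [0.0, -0.0, -1.0]]
contact_force: [0.6, 0.4, -0.0]
width: 20.0
grip_force: 58.9
```

Run:
```python
from h import *
c=cam('side'); T=c['T']; im=c['image']
def pr(p): p=T@[*p,1]; return round(p[0]/p[2]*c['fx']+c['cx'],1),round(p[1]/p[2]*c['fy']+c['cy'],1)
e=robot.observe()['ee_pos']
for k,h in dict(tip=-90.2,collar=-10.2,collarT=-5.2).items(): print(k,pr(e+[0,0,h]),e[2]+h)
for z in range(20,120,10): print(z,pr((554,20.5,z)),end=' ')
print()
hsv=cv2.cvtColor(im,cv2.COLOR_RGB2HSV)
for v in range(180,250,1): print(v,im[v,259:272:3].tolist(),hsv[v,265,:2].tolist())
a=cv2.resize(im[150:260,210:320],None,fx=5.4,fy=5.4,interpolation=cv2.INTER_CUBIC); cv2.imwrite('pics/g6.png',a[...,::-1])
```

```text
tip (np.float64(265.3), np.float64(220.2)) 93.57052748649626
collar (np.float64(265.2), np.float64(191.7)) 173.57052748649627
collarT (np.float64(265.1), np.float64(189.7)) 178.57052748649627
20 (np.float64(265.3), np.float64(243.2)) 30 (np.float64(265.2), np.float64(240.3)) 40 (np.float64(265.2), np.float64(237.3)) 50 (np.float64(265.2), np.float64(234.2)) 60 (np.float64(265.2), np.float64(231.1)) 70 (np.float64(265.2), np.float64(227.9)) 80 (np.float64(265.2), np.float64(224.7)) 90 (np.float64(265.1), np.float64(221.4)) 100 (np.float64(265.1), np.float64(218.1)) 110 (np.float64(265.1), np.float64(214.7)) 
180 [[47, 39, 31], [116, 90, 58], [114, 89, 57], [113, 88, 56], [64, 56, 49]] [17, 127]
181 [[45, 37, 28], [118, 92, 58], [118, 93, 62], [115, 92, 59], [62, 53, 46]] [17, 121]
182 [[47, 38, 30], [117, 92, 58], [116, 93, 57], [113, 89, 57], [62, 53, 44]] [18, 130]
183 [[47, 38, 29], [117, 93, 58], [115, 93, 59], [113, 88, 56], [63, 53, 45]] [18, 124]
184 [[50, 39, 29], [118, 95, 61], [116, 92, 59], [114, 92, 59], [61, 52, 46]] [17, 125]
185 [[47, 38, 29], [118, 93, 59], [115, 91, 5
[... 5429 characters left out ...]
, [108, 119, 116]] [24, 58]
243 [[117, 126, 124], [126, 122, 103], [138, 130, 107], [118, 123, 123], [112, 122, 120]] [22, 57]
244 [[159, 164, 162], [91, 99, 94], [128, 122, 104], [121, 126, 125], [110, 120, 119]] [23, 48]
245 [[122, 131, 127], [86, 94, 93], [91, 98, 99], [116, 124, 121], [114, 124, 122]] [94, 21]
246 [[122, 131, 129], [88, 96, 92], [87, 96, 95], [92, 101, 99], [137, 142, 140]] [87, 24]
247 [[121, 128, 126], [113, 122, 121], [87, 96, 94], [109, 118, 117], [175, 179, 176]] [83, 24]
248 [[162, 164, 161], [126, 134, 132], [133, 141, 137], [128, 135, 134], [218, 220, 218]] [75, 14]
249 [[169, 170, 168], [141, 146, 144], [128, 138, 134], [124, 128, 127], [227, 229, 227]] [78, 18]
```

View pics/g6.png

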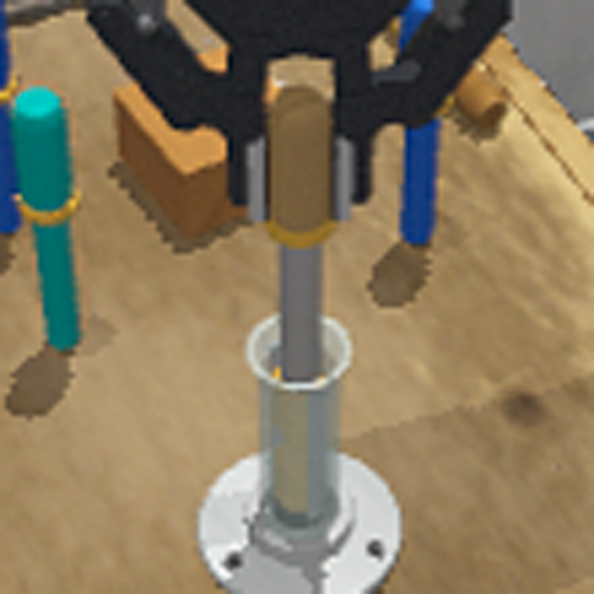

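The rod tip is inside the rim at (300,380) in the crop, with the brass slug directly below it. The force is still near zero, so I'll continue slowly.

>>> apply_moves(increments=[[[0, 0, 0.1], [0, 0, 0]], [[0, 0, 0.2], [0, 0, 0]], [[0, 0, 0.3], [0, 0, 0]], [[0, 0, 0.4], [0, 0, 0]]])

```text
clock: 15.9
ee_pos: [553.7, 20.6, 179.9]
tcp_rot: [[-0.403, -0.915, -0.0], [-0.915, 0.403, -0.0], [0.0, 0.0, -1.0]]
contact_force: [0.6, 1.2, -0.4]
width: 20.5
grip_force: 59.0
```

>>> apply_moves(increments=[[[0, 0, 0.1], [0, 0, 0]], [[0, 0, 0.2], [0, 0, 0]], [[0, 0, 0.3], [0, 0, 0]], [[0, 0, 0.4], [0, 0, 0]]])

```text
clock: 16.3
ee_pos: [553.7, 20.7, 175.9]
tcp_rot: [[-0.402, -0.915, 0.0], [-0.915, 0.402, -0.0], [0.0, -0.0, -1.0]]
contact_force: [-0.2, -0.4, -0.1]
width: 20.8
grip_force: 59.0
```

>>> apply_moves(increments=[[[0, 0, 0.1], [0, 0, 0]], [[0, 0, 0.2], [0, 0, 0]], [[0, 0, 0.3], [0, 0, 0]], [[0, 0, 0.4], [0, 0, 0]]])

```text
clock: 16.7
ee_pos: [553.7, 20.6, 171.9]
tcp_rot: [[-0.403, -0.915, 0.0], [-0.915, 0.403, -0.0], [-0.0, -0.0, -1.0]]
contact_force: [-0.1, -1.2, -0.0]
width: 20.2
grip_force: 59.0
```

>>> apply_moves(increments=[[[0, 0, 0.05], [0, 0, 0]], [[0, 0, 0.1], [0, 0, 0]], [[0, 0, 0.15], [0, 0, 0]], [[0, 0, 0.2], [0, 0, 0]]])

```text
clock: 17.1
ee_pos: [553.7, 20.6, 170.0]
tcp_rot: [[-0.402, -0.915, 0.0], [-0.915, 0.402, -0.0], [-0.0, -0.0, -1.0]]
contact_force: [0.6, 0.5, 0.4]
width: 20.6
grip_force: 59.0
```

>>> apply_moves(increments=[[[0, 0, 0.05], [0, 0, 0]], [[0, 0, 0.1], [0, 0, 0]], [[0, 0, 0.15], [0, 0, 0]], [[0, 0, 0.2], [0, 0, 0]]])

```text
clock: 17.5
ee_pos: [553.7, 20.7, 168.0]
tcp_rot: [[-0.402, -0.915, -0.0], [-0.915, 0.402, 0.0], [-0.0, 0.0, -1.0]]
contact_force: [-1.0, -0.7, -0.4]
width: 20.3
grip_force: 59.0
```

Run:
```python
from h import *
c=cam('side'); T=c['T']; im=c['image']
def pr(p): p=T@[*p,1]; return round(p[0]/p[2]*c['fx']+c['cx'],1),round(p[1]/p[2]*c['fy']+c['cy'],1)
e=robot.observe()['ee_pos']; print('tip',pr(e-[0,0,90.2]),'collar front',pr(e+[4,9,-10.2]))
hsv=cv2.cvtColor(im,cv2.COLOR_RGB2HSV)
for v in range(212,250,2): print(v,im[v,258:274:3].tolist())
go()
```

```text
tip (np.float64(265.3), np.float64(225.5)) collar front (np.float64(265.3), np.float64(201.6))
212 [[164, 165, 151], [170, 166, 151], [107, 104, 104], [104, 103, 102], [176, 175, 159], [202, 204, 192]]
214 [[170, 172, 160], [112, 119, 118], [109, 107, 104], [104, 102, 100], [166, 164, 148], [178, 178, 165]]
216 [[171, 171, 157], [118, 115, 115], [107, 106, 102], [105, 102, 102], [146, 140, 123], [190, 191, 180]]
218 [[195, 198, 187], [110, 106, 108], [106, 102, 102], [103, 100, 100], [140, 138, 122], [191, 194, 183]]
220 [[135, 133, 119], [162, 172, 168], [99, 98, 97], [106, 106, 104], [173, 182, 175], [166, 147, 116]]
222 [[140, 136, 121], [106, 114, 109], [132, 140, 136], [108, 115, 114], [116, 122, 119], [163, 144, 115]]
224 [[138, 134, 120], [171, 156, 118], [122, 128, 126], [115, 123, 120], [124, 130, 122], [168, 146, 112]]
226 [[138, 136, 121], [130, 127, 103], [120, 128, 125], [118, 128, 123], [126, 129, 123], [170, 147, 111]]
228 [[144, 140, 124], [128, 124, 101], [137, 129, 107], [118, 128, 124], [125, 129, 122], [171, 148, 112]]
230 [[137, 134, 119], [129, 125, 103], [136, 
[... 410 characters left out ...]
 122, 100], [133, 128, 105], [118, 126, 125], [125, 133, 130], [204, 207, 204]]
240 [[170, 175, 171], [129, 122, 100], [137, 132, 108], [116, 123, 122], [115, 123, 120], [212, 213, 211]]
242 [[137, 142, 141], [113, 111, 97], [136, 130, 106], [118, 126, 125], [105, 114, 110], [209, 213, 210]]
244 [[121, 127, 125], [86, 92, 92], [127, 122, 105], [119, 125, 124], [112, 120, 118], [200, 202, 200]]
246 [[127, 129, 128], [104, 113, 109], [91, 98, 98], [101, 110, 108], [121, 130, 128], [213, 215, 213]]
248 [[168, 171, 168], [126, 136, 134], [132, 140, 138], [128, 137, 135], [148, 150, 149], [174, 175, 173]]
t 17.6 ee [553.7  20.7 167.9] F [-0.7  0.6 -0.6] w 20.4 z [-0.  0. -1.] yawy [-0.915  0.402]
```

>>> apply_moves(increments=[[[0, 0, 0.04], [0, 0, 0]], [[0, 0, 0.08], [0, 0, 0]], [[0, 0, 0.12], [0, 0, 0]], [[0, 0, 0.16], [0, 0, 0]]])

```text
clock: 17.95
ee_pos: [553.7, 20.6, 166.3]
tcp_rot: [[-0.402, -0.915, -0.0], [-0.915, 0.402, -0.0], [0.0, 0.0, -1.0]]
contact_force: [-0.3, 0.5, 0.7]
width: 20.0
grip_force: 59.0
```

>>> apply_moves(increments=[[[0, 0, 0.04], [0, 0, 0]], [[0, 0, 0.08], [0, 0, 0]], [[0, 0, 0.12], [0, 0, 0]], [[0, 0, 0.16], [0, 0, 0]]])

```text
clock: 18.35
ee_pos: [553.7, 20.7, 164.8]
tcp_rot: [[-0.402, -0.915, 0.0], [-0.915, 0.402, 0.0], [-0.0, 0.0, -1.0]]
contact_force: [-0.3, 0.7, 1.2]
width: 20.6
grip_force: 59.0
```

>>> apply_moves(increments=[[[0, 0, 0.04], [0, 0, 0]], [[0, 0, 0.08], [0, 0, 0]], [[0, 0, 0.12], [0, 0, 0]], [[0, 0, 0.16], [0, 0, 0]]])

```text
clock: 18.75
ee_pos: [553.9, 20.7, 164.2]
tcp_rot: [[-0.402, -0.915, 0.001], [-0.915, 0.402, -0.0], [-0.001, -0.001, -1.0]]
contact_force: [-1.9, -0.2, 10.7]
width: 20.6
grip_force: 60.3
```

>>> apply_moves(increments=[[[0, 0, 0.02], [0, 0, 0]], [[0, 0, 0.03], [0, 0, 0]], [[0, 0, 0.03], [0, 0, 0]]])

```text
clock: 19.05
ee_pos: [553.9, 20.7, 164.2]
tcp_rot: [[-0.402, -0.915, 0.002], [-0.915, 0.402, -0.0], [-0.001, -0.002, -1.0]]
contact_force: [-2.4, 0.7, 11.2]
width: 20.6
grip_force: 60.2
```

Run:
```python
from h import *
c=cam('side'); im=c['image']
go()
for v in range(222,250,2): print(v,im[v,258:274:3].tolist())
```

```text
t 19.1 ee [553.9  20.7 164.2] F [-2.1  1.4 11.4] w 20.5 z [ 0.002 -0.    -1.   ] yawy [-0.915  0.402]
222 [[139, 136, 122], [107, 113, 109], [133, 141, 137], [109, 115, 115], [115, 121, 118], [163, 143, 115]]
224 [[140, 136, 121], [117, 123, 118], [122, 127, 126], [116, 125, 121], [124, 130, 122], [167, 146, 110]]
226 [[137, 135, 120], [169, 154, 117], [121, 129, 126], [118, 126, 123], [124, 128, 123], [170, 147, 111]]
228 [[143, 140, 124], [133, 129, 103], [123, 128, 122], [119, 128, 125], [124, 131, 123], [171, 147, 111]]
230 [[137, 134, 118], [127, 124, 101], [138, 131, 107], [116, 126, 123], [125, 129, 124], [171, 147, 113]]
232 [[137, 133, 119], [127, 124, 101], [135, 130, 106], [118, 126, 125], [119, 125, 120], [155, 134, 100]]
234 [[161, 169, 167], [129, 124, 102], [134, 129, 105], [120, 127, 127], [128, 137, 136], [196, 197, 197]]
236 [[175, 180, 179], [128, 124, 101], [135, 129, 105], [117, 125, 125], [126, 135, 133], [197, 201, 199]]
238 [[174, 180, 178], [128, 124, 99], [135, 130, 106], [117, 125, 125], [127, 134, 132], [203, 206, 204]]
240 [[172, 176, 172], [127, 123, 99], [137, 129, 105], [119, 127, 126], [116, 125, 119], [212, 213, 211]]
242 [[139, 143, 141], [113, 113, 99], [136, 129, 105], [119, 125, 124], [105, 114, 111], [209, 212, 210]]
244 [[122, 127, 123], [85, 94, 93], [127, 122, 105], [118, 125, 123], [114, 123, 121], [200, 201, 199]]
246 [[126, 129, 128], [103, 110, 108], [90, 98, 98], [100, 107, 105], [122, 130, 128], [213, 214, 213]]
248 [[168, 170, 168], [125, 134, 132], [132, 140, 138], [128, 138, 135], [146, 150, 148], [172, 175, 172]]
```

>>> apply_moves(increments=[[[0, 0, 0.03], [0, 0, 0]], [[0, 0, 0.03], [0, 0, 0]], [[0, 0, 0.03], [0, 0, 0]]])

```text
clock: 19.4
ee_pos: [554.0, 20.7, 164.1]
tcp_rot: [[-0.402, -0.915, 0.002], [-0.915, 0.402, -0.0], [-0.001, -0.002, -1.0]]
contact_force: [-3.1, 1.3, 12.7]
width: 20.6
grip_force: 60.5
```

>>> apply_moves(increments=[[[0, 0, 0.03], [0, 0, 0]], [[0, 0, 0.03], [0, 0, 0]], [[0, 0, 0.03], [0, 0, 0]]])

```text
clock: 19.7
ee_pos: [554.1, 20.7, 164.1]
tcp_rot: [[-0.402, -0.915, 0.003], [-0.915, 0.402, -0.0], [-0.001, -0.002, -1.0]]
contact_force: [-2.4, -0.1, 15.1]
width: 20.5
grip_force: 60.8
```

>>> apply_moves(increments=[[[0, 0, 0.01], [0, 0, 0]], [[0, 0, 0.01], [0, 0, 0]], [[0, 0, 0.01], [0, 0, 0]], [[0, 0, 0.01], [0, 0, 0]], [[0, 0, 0.01], [0, 0, 0]], [[0, 0, 0.01], [0, 0, 0]], [[0, 0, 0.01], [0, 0, 0]], [[0, 0, 0.01], [0, 0, 0]]])

```text
clock: 20.5
ee_pos: [554.1, 20.7, 164.1]
tcp_rot: [[-0.402, -0.915, 0.003], [-0.915, 0.402, -0.0], [-0.001, -0.003, -1.0]]
contact_force: [-3.2, 0.6, 16.6]
width: 20.3
grip_force: 60.9
```

Run:
```python
from h import *
c=cam('side'); T=c['T']
def pr(p): p=T@[*p,1]; return round(p[0]/p[2]*c['fx']+c['cx'],1),round(p[1]/p[2]*c['fy']+c['cy'],1)
d=np.array([4,9,0])  # toward camera, 10 mm
for z in (16,20,26,30,50,74): print(z,pr(np.array([554,20.5,z])+d))
im=c['image'].astype(int)
for v in range(238,250): print(v,im[v,262:269].sum(1).tolist() if 0 else (im[v,262:268,0]-im[v,262:268,2]).tolist(), im[v,262:268,1].tolist())
go()
```

```text
16 (np.float64(265.3), np.float64(248.2))
20 (np.float64(265.3), np.float64(247.0))
26 (np.float64(265.3), np.float64(245.3))
30 (np.float64(265.3), np.float64(244.1))
50 (np.float64(265.3), np.float64(238.0))
74 (np.float64(265.2), np.float64(230.5))
238 [27, 29, 28, 29, 29, -7] [128, 130, 130, 128, 130, 126]
239 [28, 30, 29, 30, 28, -7] [126, 130, 131, 130, 128, 123]
240 [27, 28, 30, 31, 25, -8] [126, 129, 130, 130, 129, 127]
241 [27, 30, 29, 30, 24, -7] [126, 130, 132, 131, 129, 126]
242 [29, 28, 28, 30, 26, -6] [127, 130, 131, 130, 129, 125]
243 [23, 31, 31, 32, 26, -5] [123, 132, 131, 128, 130, 125]
244 [-3, 18, 24, 26, 29, -7] [100, 118, 122, 125, 133, 126]
245 [-10, -9, -9, -5, -7, -5] [95, 99, 95, 97, 105, 126]
246 [-7, -8, -8, -9, -8, -7] [94, 96, 99, 98, 101, 111]
247 [-6, -9, -8, -7, -7, -8] [123, 105, 93, 97, 100, 115]
248 [-7, -6, -6, -4, -6, -6] [134, 139, 139, 138, 139, 137]
249 [-2, -6, -7, -5, -4, -5] [125, 134, 139, 137, 133, 132]
t 20.6 ee [554.1  20.7 164.1] F [-2.9  0.  16.7] w 20.6 z [ 0.003 -0.    -1.   ] yawy [-0.915  0.402]
```

The stack's lower edge is at row 245, which puts it at z≈26 directly on the black stop, and it stays rigid at 16 N. Both slugs are seated, so I'll retract the rod.

>>> apply_moves(increments=[[[0, 0, -0.3], [0, 0, 0]], [[0, 0, -1], [0, 0, 0]], [[0, 0, -2.5], [0, 0, 0]], [[0, 0, -4.5], [0, 0, 0]], [[0, 0, -6.5], [0, 0, 0]], [[0, 0, -7], [0, 0, 0]], [[0, 0, -7], [0, 0, 0]], [[0, 0, -7], [0, 0, 0]]])

```text
clock: 21.35
ee_pos: [553.4, 20.7, 231.2]
tcp_rot: [[-0.403, -0.915, -0.001], [-0.915, 0.403, 0.0], [0.0, 0.001, -1.0]]
contact_force: [-0.1, 0.1, -1.0]
width: 20.4
grip_force: 58.9
```

```bash
python3 -c "
from h import *
go((504,-181.4,232))"
```

```text
t 21.4 ee [553.4  20.7 231.2] F [-0.1  0.1 -1. ] w 20.4 z [-0.001  0.    -1.   ] yawy [-0.915  0.403]
(504, -181.4, 232) shift cm [20.49 -3.61 -0.08]
```

>>> apply_moves(increments=[[[4, -0.7, 0], [0, 0, 0]], [[8, -1.4, 0], [0, 0, 0]], [[12, -2.1, 0], [0, 0, 0]], [[16, -2.8, 0], [0, 0, 0]], [[19, -3.4, 0], [0, 0, 0]], [[20.5, -3.6, 0], [0, 0, 0]], [[20.5, -3.6, 0], [0, 0, 0]], [[20.5, -3.6, 0], [0, 0, 0]], [[20.5, -3.6, 0], [0, 0, 0]], [[20.5, -3.6, 0], [0, 0, 0]]])

```text
clock: 22.35
ee_pos: [504.4, -180.4, 232.2]
tcp_rot: [[-0.401, -0.916, 0.0], [-0.916, 0.401, 0.0], [-0.0, 0.0, -1.0]]
contact_force: [0.9, -0.1, -1.1]
width: 20.2
grip_force: 58.9
```

>>> apply_moves(increments=[[[0, 0, 2], [0, 0, 0]], [[0, 0, 4.5], [0, 0, 0]], [[0, 0, 6.5], [0, 0, 0]], [[0, 0, 7.5], [0, 0, 0]], [[0, 0, 7.5], [0, 0, 0]], [[0, 0, 7.5], [0, 0, 0]]])

```text
clock: 22.95
ee_pos: [504.6, -181.3, 158.0]
tcp_rot: [[-0.402, -0.916, 0.001], [-0.916, 0.402, -0.0], [0.0, -0.001, -1.0]]
contact_force: [0.2, 0.1, -1.3]
width: 20.3
grip_force: 58.9
```

Run:
```python
from h import *
c=cam('side'); im=c['image']; go((504,-181.4,125),(504,-181.4,101))
T=c['T']
def pr(p): p=T@[*p,1]; return round(p[0]/p[2]*c['fx']+c['cx'],1),round(p[1]/p[2]*c['fy']+c['cy'],1)
e=robot.observe()['ee_pos']; print('exp collar',pr(e-[0,0,7.7]),'exp tip',pr(e-[0,0,90.2]))
P=pts(c)
u,v=map(int,pr(e-[0,0,50])); print('shaft',u,v); box(P,u-12,u+13,v-12,v+13,65,130)
z=P[...,2]; print([ (int(v),im[v,u].tolist()) for v in range(v-4,v+24,3)])
```

```text
t 23.0 ee [ 504.7 -181.5  158.3] F [ 0.3  0.8 -0.1] w 20.6 z [ 0.001 -0.001 -1.   ] yawy [-0.916  0.402]
(504, -181.4, 125) shift cm [0.02 0.07 3.33]
(504, -181.4, 101) shift cm [0.02 0.08 5.73]
exp collar (np.float64(246.7), np.float64(132.9)) exp tip (np.float64(248.0), np.float64(161.1))
shaft 247 147
120 circ 504.5 -180.9 7.9 med [ 506.4 -176.8  103.2] z 72.1 130.0
[(143, [105, 103, 103]), (146, [108, 106, 105]), (149, [105, 105, 103]), (152, [105, 103, 102]), (155, [104, 102, 99]), (158, [106, 105, 103]), (161, [104, 104, 104]), (164, [179, 127, 65]), (167, [139, 95, 51]), (170, [108, 73, 35])]
```

>>> apply_moves(increments=[[[0.02, 0.05, 0.5], [0, 0, 0]], [[0.02, 0.05, 1.2], [0, 0, 0]], [[0.02, 0.05, 1.8], [0, 0, 0]], [[0.02, 0.05, 2.4], [0, 0, 0]], [[0.02, 0.05, 3], [0, 0, 0]], [[0.02, 0.05, 3.6], [0, 0, 0]], [[0.02, 0.05, 4.2], [0, 0, 0]], [[0.02, 0.05, 4.2], [0, 0, 0]]])

```text
clock: 23.8
ee_pos: [503.2, -181.3, 114.3]
tcp_rot: [[-0.402, -0.915, -0.001], [-0.915, 0.402, 0.001], [-0.0, 0.001, -1.0]]
contact_force: [-0.3, 0.5, -1.6]
width: 20.6
grip_force: 58.9
```

>>> apply_moves(increments=[[[0, 0, 0.4], [0, 0, 0]], [[0, 0, 0.8], [0, 0, 0]], [[0, 0, 1.2], [0, 0, 0]], [[0, 0, 1.4], [0, 0, 0]], [[0, 0, 1.5], [0, 0, 0]], [[0, 0, 1.5], [0, 0, 0]]])

```text
clock: 24.4
ee_pos: [503.6, -181.5, 100.3]
tcp_rot: [[-0.402, -0.915, 0.0], [-0.915, 0.402, -0.0], [0.0, -0.0, -1.0]]
contact_force: [0.0, 0.7, -0.9]
width: 20.4
grip_force: 58.9
```

Not touching the floor yet; within about a millimetre. I'll go down a little more, then release.

>>> apply_moves(increments=[[[0, 0, 0.05], [0, 0, 0]], [[0, 0, 0.1], [0, 0, 0]], [[0, 0, 0.15], [0, 0, 0]], [[0, 0, 0.15], [0, 0, 0]]])

```text
clock: 24.8
ee_pos: [503.9, -181.6, 100.1]
tcp_rot: [[-0.402, -0.915, 0.002], [-0.915, 0.402, -0.001], [0.0, -0.002, -1.0]]
contact_force: [-3.2, 2.3, 12.8]
width: 20.4
grip_force: 60.6
```

>>> apply_moves(increments=[[[0, 0, 0], [0, 0, 0]], [[0, 0, 0], [0, 0, 0]], [[0, 0, 0], [0, 0, 0]], [[0, 0, 0], [0, 0, 0]], [[0, 0, 0], [0, 0, 0]], [[0, 0, 0], [0, 0, 0]]], hand=4.2)

```text
clock: 25.4
ee_pos: [503.6, -181.5, 98.6]
tcp_rot: [[-0.402, -0.915, -0.0], [-0.915, 0.402, 0.0], [-0.0, 0.0, -1.0]]
contact_force: [-0.3, 0.8, -0.1]
width: 42.3
grip_force: 0.0
```

>>> apply_moves(increments=[[[0, 0, -1], [0, 0, 0]], [[0, 0, -3], [0, 0, 0]], [[0, 0, -6], [0, 0, 0]], [[0, 0, -10], [0, 0, 0]], [[0, 0, -14], [0, 0, 0]], [[0, 0, -15], [0, 0, 0]], [[0, 0, -15], [0, 0, 0]], [[0, 0, -15], [0, 0, 0]]])

```text
clock: 26.2
ee_pos: [503.3, -181.3, 248.0]
tcp_rot: [[-0.403, -0.915, -0.001], [-0.915, 0.403, 0.0], [-0.0, 0.001, -1.0]]
contact_force: [0.3, -0.5, -0.3]
width: 42.1
grip_force: 0.0
```

Run:
```python
from h import *
c=cam('side'); im=c['image']; go(); P=pts(c)
box(P,235,260,125,165,100,165); box(P,235,262,140,180,50,85)
for v in range(120,200,4): print(v,im[v,248].tolist(),end=' ')
print()
for v in range(214,250,2): print(v,im[v,261:267:2].tolist(),end=' ')
```

```text
t 26.2 ee [ 503.1 -181.2  247.4] F [ 0.1 -0.5 -0.3] w 42.0 z [-0.002  0.001 -1.   ] yawy [-0.915  0.402]
191 circ 503.4 -179.8 12.5 med [ 506.4 -175.7  128.1] z 100.5 148.9
70 circ 504.5 -180.7 7.4 med [ 506.3 -178.    68.6] z 50.6 83.9
120 [202, 177, 121] 124 [189, 163, 112] 128 [183, 156, 112] 132 [181, 149, 97] 136 [165, 134, 85] 140 [111, 88, 57] 144 [111, 86, 56] 148 [112, 88, 58] 152 [110, 87, 54] 156 [142, 107, 38] 160 [106, 102, 101] 164 [105, 102, 101] 168 [103, 101, 100] 172 [102, 101, 102] 176 [105, 72, 42] 180 [158, 107, 56] 184 [105, 70, 37] 188 [103, 70, 38] 192 [95, 64, 33] 196 [149, 124, 82] 
214 [[109, 116, 115], [130, 131, 125], [140, 136, 121]] 216 [[104, 100, 102], [120, 117, 116], [144, 138, 121]] 218 [[105, 102, 103], [102, 100, 96], [145, 140, 120]] 220 [[157, 167, 163], [83, 80, 77], [147, 141, 121]] 222 [[103, 109, 105], [105, 114, 112], [115, 124, 119]] 224 [[121, 122, 106], [144, 134, 105], [143, 133, 105]] 226 [[145, 136, 107], [141, 132, 104], [144, 136, 108]] 228 [[131, 127, 101], [143, 134, 104], [147, 137, 106]] 230 [[124, 119, 97], [130, 127, 103], [139, 130, 105]] 232 [[123, 119, 95], [129, 126, 101], [132, 125, 101]] 234 [[123, 118, 96], [125, 123, 98], [130, 125, 102]] 236 [[125, 122, 99], [127, 124, 101], [131, 125, 103]] 238 [[123, 118, 95], [129, 126, 102], [133, 125, 103]] 240 [[124, 119, 95], [130, 126, 101], [132, 126, 102]] 242 [[107, 106, 93], [129, 125, 101], [132, 125, 102]] 244 [[80, 88, 87], [110, 112, 96], [126, 120, 102]] 246 [[99, 107, 103], [80, 91, 90], [83, 93, 92]] 248 [[121, 129, 127], [124, 133, 130], [127, 135, 131]]
```

The rod is upright in the holder, with its top at z≈148. The slug stack's upper face is around row 226 and its lower edge is still at row 245. Handing in.

```bash
python3 -c "
from plant import robot
print(robot.sign_off())"
```

```text
the job is handed in; nothing more can be done
None
```

I handed the job in at about 26 s: both slugs are pressed onto the stop (the wrist read 15–17 N, held for about 0.8 s), the rod is back upright in its holder, and I touched nothing else on the bench; the sign-off returned no verdict.

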